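# Scrape the wood chips off the camp griddle

### The job

Clear the wood chips off the camp griddle: take the scraper block, press its sole down on the high end of the plate and wipe along the plate, keeping it pressed, until every chip has dropped into the catch tray at the low end. Feel for the plate, since its slope is not known: press with more than 8 N and never more than 20 N, and touch the chips only with the scraper. Then stand the scraper upright on its cork mat again, let go, and leave the mug where it is.

Things in the scene. Friction and masses are not known exactly. Their poses are not given: they have to be found in the camera images.
- griddle: Fixed griddle stand. Origin: on the table under the middle of the dark steel griddle plate. Plate: 122 mm wide inside (stand's x), 250 mm long (y -125 to +125 mm), open at both ends; a steel rim 5 mm thick stands 12 mm above it along each long side. High end at +y, catch tray at -y.
- plate_mid (a point): Middle of the plate's top face, 68 mm above the table at any slope; axes as the stand's (level). The plate is hinged here about x and slopes DOWN towards -y by an unknown 0 to 0.09 rad, fixed in an episode and not told: at most, the +y end is 11 mm higher and the -y end 11 mm lower. Feel for it.
- tray_floor (a point): Centre of the inner floor of the aluminium catch tray fixed to the stand under the plate's low (-y) end; 5 mm above the table. Inside 148 mm (x) by 112 mm (y); rim 42 mm above the table. Axes as the stand's.
- scraper: Loose scraper block, 0.25 kg. Origin: centre of its underside; z up. Black rubber sole 110 mm long (x), 30 mm wide (y). Orange upright grip 80 (x) by 26 mm (y), 33 to 95 mm above the underside: pinch it across y, fingertips 38 mm up or higher.
- scraper_grip (a point): Point in the scraper's grip, 64 mm above its underside, axes as the scraper's. The sole is sprung: it yields up into the block from 3 N on, 3 N per mm, at most 4 mm (15 N), then it is rigid. This point and the scraper's origin stay with the grip and do not rise with the sole.
- rest: Fixed cork mat 150 (x) by 80 (y) by 6 mm, the scraper's place; origin at the centre of its underside. The scraper starts upright on it.
- chip0: Loose flat pale wood chip with a dark bark edge, 38 (x) by 26 (y) by 8 mm, 12 g, lying on the griddle plate at the start; origin at the centre of its underside.
- chip1: Loose flat pale wood chip with a dark bark edge, 38 (x) by 26 (y) by 8 mm, 12 g, lying on the griddle plate at the start; origin at the centre of its underside.
- chip2: Loose flat pale wood chip with a dark bark edge, 38 (x) by 26 (y) by 8 mm, 12 g, lying on the griddle plate at the start; origin at the centre of its underside.
- chip3: Loose flat pale wood chip with a dark bark edge, 38 (x) by 26 (y) by 8 mm, 12 g, lying on the griddle plate at the start; origin at the centre of its underside.
- mug: Bystander to be left alone: blue ceramic mug, 84 mm across, 85 mm high, handle on its y side; origin at the centre of its underside.

How it is judged:
On the way, in this order (a step that is already met when the one before it is completed fails the run):
1. the scraper is held, at least 30 mm above its mat's level (height (world z) of scraper above 0.036 m and contact force between the fingers and scraper above 2 N), for 0.2 s.
2. the scraper is held and pressed with more than 8 N on the high end of the plate (scraper centre 85 mm or more from the middle, towards +y, and within 15 mm of the centreline), for 0.2 s (contact force between scraper and griddle above 8 N and contact force between the fingers and scraper above 2 N and y of scraper in the frame of griddle above 0.085 m and x of scraper in the frame of griddle between -0.015 and 0.015 m), for 0.2 s.
3. on its way down the plate the scraper passes the middle (within 40 mm of it) pressed with more than 8 N for 0.2 s (contact force between scraper and griddle above 8 N and contact force between the fingers and scraper above 2 N and y of scraper in the frame of griddle between -0.04 and 0.04 m and x of scraper in the frame of griddle between -0.015 and 0.015 m), for 0.2 s.
4. the scraper reaches the low end (its centre 90 mm or more beyond the middle, towards the tray) still pressed with more than 8 N for 0.2 s (contact force between scraper and griddle above 8 N and contact force between the fingers and scraper above 2 N and y of scraper in the frame of griddle below -0.09 m and x of scraper in the frame of griddle between -0.015 and 0.015 m), for 0.2 s.
At the end, for the whole second after the job is handed in: All four chips lie at rest in the catch tray, below its rim; the scraper stands upright (within 0.1 rad) and at rest on the cork mat, its centre within 30 mm of the mat's centre; the robot touches nothing (z of chip0 in the frame of tray_floor between -0.01 and 0.035 m and x of chip0 in the frame of tray_floor between -0.076 and 0.076 m and y of chip0 in the frame of tray_floor between -0.058 and 0.058 m and linear speed of each of chip0, chip1, chip2, chip3, scraper below 0.02 m/s and z of chip1 in the frame of tray_floor between -0.01 and 0.035 m and x of chip1 in the frame of tray_floor between -0.076 and 0.076 m and y of chip1 in the frame of tray_floor between -0.058 and 0.058 m and z of chip2 in the frame of tray_floor between -0.01 and 0.035 m and x of chip2 in the frame of tray_floor between -0.076 and 0.076 m and y of chip2 in the frame of tray_floor between -0.058 and 0.058 m and z of chip3 in the frame of tray_floor between -0.01 and 0.035 m and x of chip3 in the frame of tray_floor between -0.076 and 0.076 m and y of chip3 in the frame of tray_floor between -0.058 and 0.058 m and horizontal distance between scraper and rest below 0.03 m and z of scraper in the frame of rest between 0 and 0.012 m and angle between scraper's own z axis and vertical below 0.1 rad and contact force between each of the arm, the fingers and anything else below 0.3 N).
It fails at once if the scraper presses on the griddle (plate, rims, stand or tray) with more than 20 N (contact force between scraper and griddle above 20 N).
It fails at once if the fingers or arm touch a chip (contact force between any of the fingers, the arm and chip0 above 0.3 N or contact force between any of the fingers, the arm and chip1 above 0.3 N or contact force between any of the fingers, the arm and chip2 above 0.3 N or contact force between any of the fingers, the arm and chip3 above 0.3 N).
It fails at once if the fingers or arm push on the griddle with more than 5 N (contact force between any of the fingers, the arm and griddle above 5 N).
It fails at once if the mug is moved by more than 20 mm (distance of mug from where it was at the start of the episode above 0.02 m).
It also fails if it takes over 61 s, if anything falls off the work surface, if the arm or the gripper's body presses on something with over 40 N, if the wrist force passes 120 N, or if a joint passes its speed limit or range.

### The arm

A 6-joint arm with a two-finger parallel gripper is mounted at the origin on the work surface. World frame = base frame: x ahead of the robot, y to its left, z up, the work surface at z = 0. Lengths are in m, angles in rad, forces in N, time in s.
With the tool pointing down it reaches from about 0.425 to 0.95 m from the base axis. Payload 3.5 kg.
Tool frame: the origin (TCP) lies at the very end of the fingers, on their centre line; the grasp point (between the pads) lies 19 mm behind it; z points along the fingers, y is the direction in which the jaws open and shut (so a half turn about z gives the same grasp; the last joint's range is limited). The gripper opens to 85 mm and grips with 20 to 120 N. Pads are 22 mm wide; open, the fingers measure 114 mm over their backs; the gripper's body (76 mm by 85 mm) begins 54 mm behind the grasp point. The pads swing forward as they close: fully open they stand 13 mm farther back than shut.
Start: joints at [-1.291, 0.286, 1.577, -0, 1.279, -0.15], TCP at [0.281, -0.614, 0.199] pointing down, gripper open.
Joint ranges: [-2.77, 2.77], [-0.9, 2.22], [0.21, 2.48], [-1.53, 4.67], [0.24, 2.81], [-2.84, 2.84]. Speed limits (rad/s): [2.79, 2.79, 3.14, 3.14, 3.14, 3.14].

### API

Orientations are given as a unit quaternion [w, x, y, z].
In Python, from plant import * gives the robot as it stands.
- The arm moves only by the tool move_arm, never from a script. Its argument "increments" is a list that holds one entry, the list of rows, each a list of 7 numbers: the shift along the tool's x, y, z in mm, then the turn, a rotation vector about the tool's x, y, z in degrees, then the finger opening in mm, from 0 to 85.4. In form: [[[dx, dy, dz, wx, wy, wz, hand], ...]]. A call has exactly 10 rows; each row shifts and turns the commanded pose from where the row before left it, along the tool's axes as they then stand; what a row does not reach is not made up. A row lasts 1/10 s, in which the tool goes at most 50 mm and 8.59 degrees, less where a joint would pass 70% of its speed; a pose out of reach is approached as far as the arm can. A call is refused whole if a number of a shift passes 50 or a number of a turn 8.59, either way. A call with a gripper value outside its range is refused whole. The fingers move at their own pace and stop on an object; the grip force is fixed at half the most. Time passes only in rows, so rows that do not move let the fingers close, or fill a call up. It gives the time, the measured TCP pose, the force and the opening at its end, in the units of the state.
- get_state(): the state, without advancing time (a new reading comes with each control period).
- grab_frame(name): name is "scene" or "top" or "wrist"; returns the picture (384x512x3 uint8, blue, green, red); there is no depth.
- get_calibration(name): a dict with "mtx" (3x3 intrinsics, pixels), "eye" and "orientation" of the camera in the world. Camera axes: x right, y down, z forward; pixel columns grow to the right and rows downward; lengths in m; the calibration is good to about 2 mm. A picture is of the moment at which its call begins: read the wrist's pose just before it. get_calibration takes no time and is no camera call; for the wrist camera it gives the pose at the moment of the call.
- hand_in(): hands the job in, once; it reports no verdict.
The state is a dict: "clock": time; "q": joint angles; "joint_velocities": joint speeds; "joint_efforts": joint torques, N m; "eef_pos": TCP position; "ee_rot": TCP orientation; "ft_force": force on the tool from outside, world axes, zero at the start; "moment": the same for the moment, N m; "finger_gap": finger opening in m.
Only numpy, scipy, OpenCV 4.12 (cv2) and the standard library are available. Lean on these libraries where they do the work, as an engineer would, in place of code of your own. Each camera call takes 0.05 s, during which the arm holds its last target. There are 200 camera calls.

## Working session

There is one attempt and no reset: what is moved stays moved. The work goes in short steps, Python scripts to look and compute and a tool call to move; the robot and the scene stay as the last step left them, time stands still between calls to the robot, and variables do not carry over. Pictures are saved under pics/ and viewed, about 8 in all and at most 12, crops included, and the job is handed in when it is done.

Besides the shell and the picture viewer there is one more tool, called after "Emit:" as name(argument=value, ...) on one line, values as JSON. move_arm: Moves the arm, as the interface text tells. Its arguments: {"type":"object","properties":{"increments":{"type":"array","items":{"type":"array","items":{"type":"array","items":{"type":"number"}}}}},"required":["increments"]}

```bash
mkdir -p pics; ls
python3 - <<'E'
from plant import *
import cv2
s=get_state(); print(s)
for n in("top","scene"):
    cv2.imwrite(f"pics/{n}0.png",grab_frame(n)); print(n,get_calibration(n))
E
```

```text
pics
{'clock': 0.0, 'q': array([-1.29100871e+00,  2.87197165e-01,  1.57819360e+00,  7.32225031e-06,
        1.27860884e+00, -1.50022629e-01]), 'joint_velocities': array([ 0.00068461, -0.00102324, -0.00010816,  0.0004414 , -0.00103586,
        0.00207233]), 'joint_efforts': array([-1.27396033e-04, -4.05982339e+01, -2.92626840e+01, -1.64576704e-04,
        5.83595989e-03,  7.19887424e-06]), 'eef_pos': array([ 0.28107865, -0.61287611,  0.19761729]), 'ee_rot': array([-1.20117110e-03,  9.76996149e-01,  2.13253548e-01, -7.45324546e-05]), 'ft_force': array([0.70624373, 0.7826075 , 0.25550367]), 'moment': array([ 0.01275772, -0.04747141,  0.05090748]), 'finger_gap': 0.08529043172949444}
top {'mtx': array([[496.89886081,   0.        , 256.45298251],
       [  0.        , 496.89886081, 183.19320055],
       [  0.        ,   0.        ,   1.        ]]), 'eye': array([0.44796816, 0.01315271, 1.24998714]), 'orientation': array([-0.02887585,  0.71180496, -0.70101523,  0.03282584])}
scene {'mtx': array([[355.74409392,   0.        , 260.67457376],
       [  0.        , 355.74409392, 187.8096127 ],
       [  0.        ,   0.        ,   1.        ]]), 'eye': array([ 1.25786782, -0.03622014,  0.67017126]), 'orientation': array([-0.30423202,  0.65392303,  0.63162887, -0.28438094])}
```

View pics/top0.png

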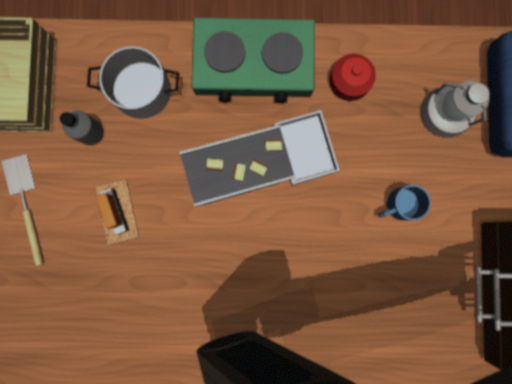

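View pics/scene0.png

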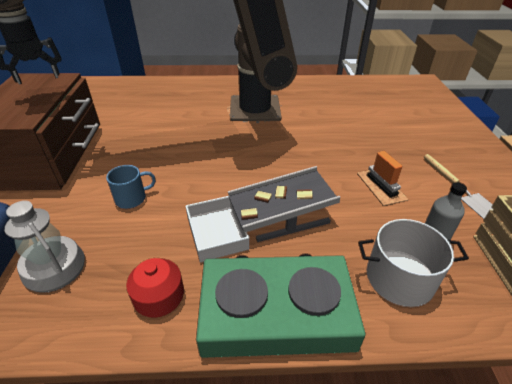

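The top view shows the scraper on its mat near (115,212), the griddle from (190,175) to its tray near (308,147), and the mug at (410,202). I'll enlarge this.

Run:
```python
import cv2
a=cv2.imread("pics/top0.png")
cv2.imwrite("pics/c1.png",cv2.resize(a[100:220,170:350],None,fx=4.4,fy=4.4,interpolation=cv2.INTER_CUBIC))
cv2.imwrite("pics/c2.png",cv2.resize(a[170:255,80:150],None,fx=7,fy=7,interpolation=cv2.INTER_CUBIC))
```

```text
(no output)
```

View pics/c1.png

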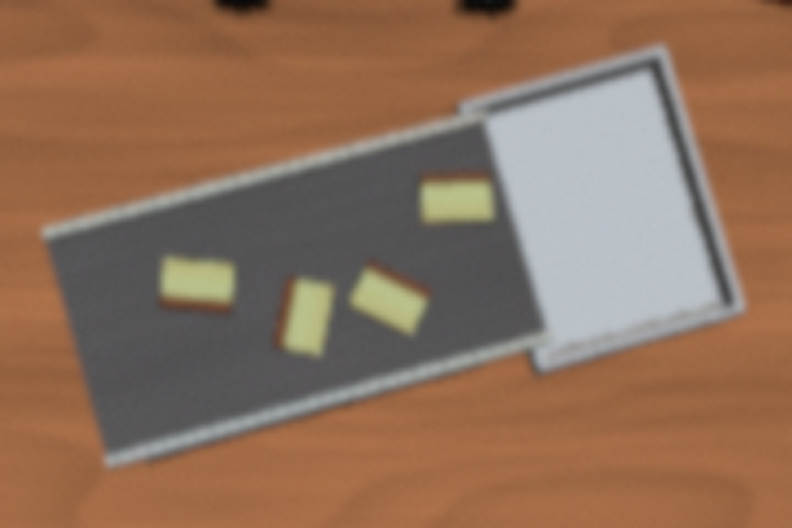

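View pics/c2.png

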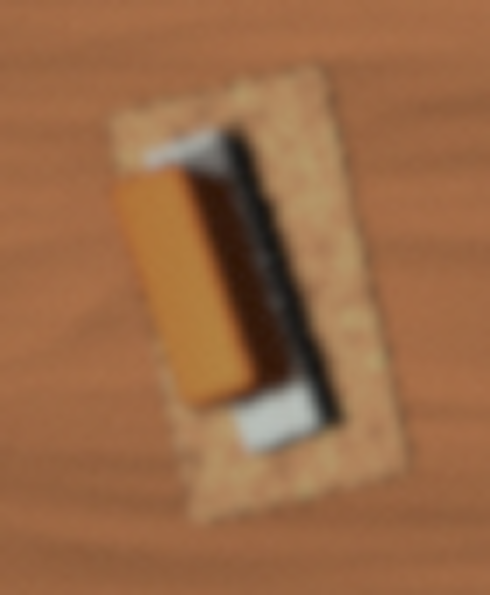

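```bash
cat > h.py <<'E'
from plant import *
import numpy as np, cv2
from scipy.spatial.transform import Rotation as R
def rot(q): return R.from_quat(np.roll(q,-1))
def pix(c,uv,z):
    d=rot(c["orientation"]).apply(np.linalg.solve(c["mtx"],np.c_[uv,np.ones(len(uv))].T).T)
    return c["eye"]+d*((z-c["eye"][2])/d[:,2])[:,None]
E
python3 - <<'E'
from h import *
np.set_printoptions(precision=4,suppress=True)
c=get_calibration("top")
def m(p,f,o,z): return pix(c,(np.array(p)+.5)/f-.5+np.array(o),np.array(z))
g=m([(45,235),(108,463),(545,335),(485,115)],4.4,(170,100),[.085,.085,.075,.075])
print("griddle",g[:,:2],np.linalg.norm(np.diff(g[[0,1,2,3,0]],axis=0),axis=1),g.mean(0))
v=(g[0]+g[1]-g[2]-g[3]);print("yaw of +y",np.degrees(np.arctan2(v[1],v[0])), "x", np.degrees(np.arctan2(*(g[0]-g[1])[[1,0]])))
ch=m([(198,282),(308,318),(390,301),(457,202)],4.4,(170,100),[.078]*4)
e=v[:2]/np.linalg.norm(v[:2]);print("chips y",(ch[:,:2]-g.mean(0)[:2])@e)
t=m([(462,105),(663,48),(743,310),(538,372)],4.4,(170,100),[.042]*4);print("tray",t[:,:2],t.mean(0),np.linalg.norm(np.diff(t[[0,1,2,3,0]],axis=0),axis=1),"tray y",(t.mean(0)-g.mean(0))[:2]@e)
for n,p,z in(("grip",[(118,178),(183,172),(258,388),(195,405)],.101),("mat",[(110,115),(318,68),(405,468),(197,520)],.006)):
    s=m(p,7,(80,170),[z]*4);w=s[0]+s[1]-s[2]-s[3]
    print(n,s[:,:2],s.mean(0),np.linalg.norm(np.diff(s[[0,1,2,3,0]],axis=0),axis=1),"long axis yaw",np.degrees(np.arctan2(w[1],w[0])))
print(pix(c,np.array([(410,202)]),np.array([.085])))
s=get_state();print(rot(s["ee_rot"]).as_matrix())
E
```

```text
griddle [[ 0.6187  0.1896]
 [ 0.4968  0.1526]
 [ 0.57   -0.0804]
 [ 0.69   -0.0467]] [0.1274 0.2444 0.1247 0.2469] [0.5939 0.0538 0.08  ]
yaw of +y 107.11326433921293 x 16.87512248315465
chips y [ 0.0508 -0.0008 -0.0458 -0.0958]
tray [[ 0.7023 -0.0354]
 [ 0.7366 -0.148 ]
 [ 0.5891 -0.1931]
 [ 0.5527 -0.0793]] [ 0.6452 -0.114   0.042 ] [0.1178 0.1543 0.1195 0.1559] tray y -0.17540544129112254
grip [[0.5154 0.377 ]
 [0.5177 0.3556]
 [0.447  0.3281]
 [0.4412 0.3485]] [0.4803 0.3523 0.101 ] [0.0215 0.0759 0.0213 0.0795] long axis yaw 21.118726549777787
mat [[0.5435 0.4109]
 [0.5616 0.3372]
 [0.4194 0.3009]
 [0.4    0.3739]] [0.4811 0.3557 0.006 ] [0.0759 0.1467 0.0755 0.1482] long axis yaw 14.386015900898935
[[ 0.5112 -0.3541  0.085 ]]
[[ 0.9091  0.4167 -0.0006]
 [ 0.4167 -0.9091  0.0021]
 [ 0.0003 -0.0022 -1.    ]]
```

The plate, tray and mat come out within about 3% of their given sizes. I'll go over the griddle first for a wrist picture.

Emit:
move_arm(increments=[[[26, -24.5, -6.6, 0, 0, 0, 85], [26, -24.5, -6.6, 0, 0, 0, 85], [26, -24.5, -6.6, 0, 0, 0, 85], [26, -24.5, -6.6, 0, 0, 0, 85], [26, -24.5, -6.6, 0, 0, 0, 85], [26, -24.5, -6.6, 0, 0, 0, 85], [26, -24.5, -6.6, 0, 0, 0, 85], [26, -24.5, -6.6, 0, 0, 0, 85], [26, -24.5, -6.6, 0, 0, 0, 85], [26, -24.5, -6.6, 0, 0, 0, 85]]])

```text
clock: 1.1
eef_pos: [0.4157, -0.2809, 0.2648]
ee_rot: [-0.0, 0.977, 0.213, -0.0]
ft_force: [0.1, 0.3, 0.7]
finger_gap: 0.085
```

Emit:
move_arm(increments=[[[26, -24.5, -6.6, 0, 0, 0, 85], [26, -24.5, -6.6, 0, 0, 0, 85], [26, -24.5, -6.6, 0, 0, 0, 85], [26, -24.5, -6.6, 0, 0, 0, 85], [26, -24.5, -6.6, 0, 0, 0, 85], [26, -24.5, -6.6, 0, 0, 0, 85], [26, -24.5, -6.6, 0, 0, 0, 85], [26, -24.5, -6.6, 0, 0, 0, 85], [26, -24.5, -6.6, 0, 0, 0, 85], [0, 0, 0, 0, 0, 0, 85]]])

```text
clock: 2.1
eef_pos: [0.5372, 0.0187, 0.3249]
ee_rot: [-0.0, 0.976, 0.216, 0.001]
ft_force: [0.6, 0.0, -0.0]
finger_gap: 0.085
```

Run:
```python
from h import *
import pickle
c=get_calibration("wrist"); im=grab_frame("wrist"); s=get_state()
print(s["eef_pos"],s["q"],s["ee_rot"],c)
pickle.dump(c,open("w1.pkl","wb"))
cv2.imwrite("pics/w1.png",cv2.resize(im,(800,600),interpolation=cv2.INTER_CUBIC))
```

```text
[0.53659729 0.01700682 0.32430922] [-1.57284757e-01 -9.14919773e-02  1.75856511e+00 -1.85812150e-04
  1.47481893e+00  9.80305057e-01] [ 3.14107542e-05  9.76631157e-01  2.14922203e-01 -1.73137815e-04] {'mtx': array([[297.36911594,   0.        , 258.15018167],
       [  0.        , 297.36911594, 191.42619807],
       [  0.        ,   0.        ,   1.        ]]), 'eye': array([0.60341009, 0.04942576, 0.50025427]), 'orientation': array([ 0.12124235,  0.83410471, -0.53249636, -0.07757098])}
```

View pics/w1.png

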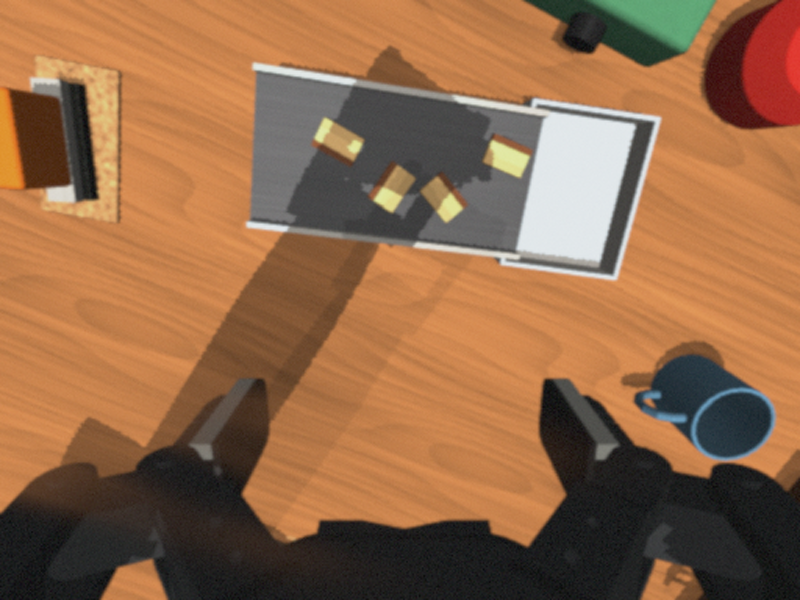

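The wrist view shows the plate rim ends at (255,67), (247,225), (547,114) and (520,257), and the mat at (37,57)–(118,222).

Run:
```python
from h import *
import pickle
np.set_printoptions(precision=4,suppress=True)
c=pickle.load(open("w1.pkl","rb"))
def m(p,z): return pix(c,(np.array(p)+.5)/1.5625-.5,np.array(z))
for hh in(.0,.006,.011):
    g=m([(254,66),(247,227),(520,259),(548,114)],[.080+hh,.080+hh,.08-hh,.080-hh]);v=(g[0]+g[1]-g[2]-g[3])
    print(g[:,:2],g.mean(0),np.linalg.norm(np.diff(g[[0,1,2,3,0]],axis=0),axis=1),np.degrees(np.arctan2(v[1],v[0])))
t=m([(534,100),(660,118),(617,278),(502,264)],[.042]*4);v=t[0]-t[1]+t[3]-t[2]
print(t.mean(0),np.linalg.norm(np.diff(t[[0,1,2,3,0]],axis=0),axis=1),np.degrees(np.arctan2(v[1],v[0])))
s=m([(37,57),(120,70),(118,222),(42,210)],[.006]*4);w=s[0]+s[1]-s[2]-s[3]
print(s[:,:2],s.mean(0),np.linalg.norm(np.diff(s[[0,1,2,3,0]],axis=0),axis=1),np.degrees(np.arctan2(w[1],w[0])))
s=m([(81,82),(97,200)],[.016]*2);w=s[0]-s[1];print(s,np.linalg.norm(w),np.degrees(np.arctan2(w[1],w[0])))
```

```text
[[ 0.6197  0.1926]
 [ 0.4924  0.1538]
 [ 0.5703 -0.0838]
 [ 0.6893 -0.0448]] [0.5929 0.0544 0.08  ] [0.1331 0.25   0.1253 0.2474] 107.25139025175585
[[ 0.6195  0.1905]
 [ 0.494   0.1523]
 [ 0.5698 -0.0857]
 [ 0.6905 -0.0462]] [0.5934 0.0527 0.08  ] [0.1312 0.2501 0.127  0.2474] 107.19512161432719
[[ 0.6193  0.1888]
 [ 0.4953  0.1511]
 [ 0.5694 -0.0873]
 [ 0.6915 -0.0473]] [0.5939 0.0513 0.08  ] [0.1296 0.2506 0.1285 0.2479] 107.14815312275262
[ 0.6466 -0.1153  0.042 ] [0.1184 0.1531 0.1185 0.154 ] 107.64988240093132
[[0.5422 0.4096]
 [0.5647 0.3342]
 [0.4204 0.2977]
 [0.3991 0.3734]] [0.4816 0.3537 0.006 ] [0.0786 0.1488 0.0786 0.1476] 14.212871933721592
[[0.5395 0.3595 0.016 ]
 [0.437  0.318  0.016 ]] 0.1106388937155924 22.03949055741694
```

Emit:
move_arm(increments=[[[10.2, -36.4, 20.4, 0, 0, 0, 85], [10.2, -36.4, 20.4, 0, 0, 0, 85], [10.2, -36.4, 20.4, 0, 0, 0, 85], [10.2, -36.4, 20.4, 0, 0, 0, 85], [10.2, -36.4, 20.4, 0, 0, 0, 85], [10.2, -36.4, 20.4, 0, 0, 0, 85], [10.2, -36.4, 20.4, 0, 0, 0, 85], [10.2, -36.4, 20.4, 0, 0, 0, 85], [10.2, -36.4, 20.4, 0, 0, 3.1, 85], [0, 0, 0, 0, 0, 0, 85]]])

```text
clock: 3.15
eef_pos: [0.4801, 0.3524, 0.1361]
ee_rot: [0.001, 0.982, 0.188, -0.004]
ft_force: [-0.2, 0.2, -0.8]
finger_gap: 0.085
```

Run:
```python
from h import *
import pickle
c=get_calibration("wrist"); im=grab_frame("wrist"); s=get_state()
print(s["eef_pos"],s["ee_rot"],c)
pickle.dump(c,open("w2.pkl","wb"))
cv2.imwrite("pics/w2.png",cv2.resize(im,(800,600),interpolation=cv2.INTER_CUBIC))
```

```text
[0.4814994  0.35116613 0.1379147 ] [ 0.00102018  0.98218618  0.18788956 -0.00260518] {'mtx': array([[297.36911594,   0.        , 258.15018167],
       [  0.        , 297.36911594, 191.42619807],
       [  0.        ,   0.        ,   1.        ]]), 'eye': array([0.54930978, 0.38004845, 0.31077913]), 'orientation': array([ 0.12296482,  0.81812137, -0.55553281, -0.08330888])}
```

View pics/w2.png

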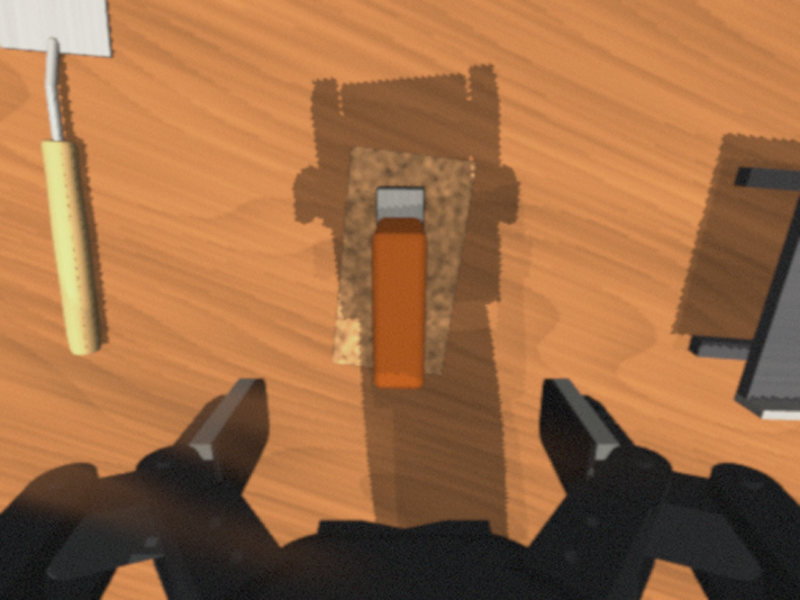

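The grip is centred between the fingers and parallel to them: its top face spans columns 373–427 and rows 233–385.

Run:
```python
from h import *
import pickle
c=pickle.load(open("w2.pkl","rb")); s=get_state()
g=pix(c,(np.array([(373,233),(427,233),(424,386),(374,386)])+.5)/1.5625-.5,np.full(4,.101))
print(g[:,:2],g.mean(0),np.linalg.norm(np.diff(g,axis=0),axis=1)); T=rot(s["ee_rot"])
w=g[0]+g[1]-g[2]-g[3];print(np.degrees(np.arctan2(w[1],w[0])))
print("in tool",T.inv().apply(g.mean(0)-s["eef_pos"]),s["eef_pos"])
```

```text
[[0.51350414 0.38068391]
 [0.52251595 0.35797381]
 [0.45097386 0.32997701]
 [0.44173651 0.35326316]] [0.48218261 0.35547447 0.101     ] [0.02443279 0.07682507 0.02505141]
21.141378432596113
in tool [ 0.00242816 -0.00378982  0.03689803] [0.4814994  0.35116613 0.1379147 ]
```

Emit:
move_arm(increments=[[[2, -2, 0, 0, 0, 0.4, 85], [0, 0, 14, 0, 0, 0, 85], [0, 0, 14, 0, 0, 0, 85], [0, 0, 14, 0, 0, 0, 85], [0, 0, 14, 0, 0, 0, 85], [0, 0, 14, 0, 0, 0, 85], [0, 0, 13, 0, 0, 0, 85], [0, 0, 0, 0, 0, 0, 85], [0, 0, 0, 0, 0, 0, 20], [0, 0, 0, 0, 0, 0, 20]]])

```text
clock: 4.2
eef_pos: [0.4851, 0.3545, 0.0586]
ee_rot: [-0.0, 0.983, 0.183, 0.001]
ft_force: [-0.3, -0.7, 0.4]
finger_gap: 0.0586
```

Emit:
move_arm(increments=[[[0, 0, 0, 0, 0, 0, 20], [0, 0, 0, 0, 0, 0, 20], [0, 0, 0, 0, 0, 0, 20], [0, 0, 0, 0, 0, 0, 20], [0, 0, 0, 0, 0, 0, 20], [0, 0, 0, 0, 0, 0, 20], [0, 0, 0, 0, 0, 0, 20], [0, 0, 0, 0, 0, 0, 20], [0, 0, 0, 0, 0, 0, 20], [0, 0, 0, 0, 0, 0, 20]]])

```text
clock: 5.2
eef_pos: [0.4848, 0.3544, 0.0582]
ee_rot: [-0.0, 0.983, 0.183, 0.001]
ft_force: [0.8, 1.4, 3.9]
finger_gap: 0.0241
```

Emit:
move_arm(increments=[[[0, 0, -5, 0, 0, 0, 20], [0, 0, -12, 0, 0, 0, 20], [0, 0, -16, 0, 0, 0, 20], [0, 0, -18, 0, 0, 0, 20], [0, 0, -18, 0, 0, 0, 20], [0, 0, -18, 0, 0, 0, 20], [0, 0, -18, 0, 0, 0, 20], [0, 0, -12, 0, 0, 0, 20], [0, 0, 0, 0, 0, 0, 20], [0, 0, 0, 0, 0, 0, 20]]])

```text
clock: 6.2
eef_pos: [0.4842, 0.3539, 0.1747]
ee_rot: [0.0, 0.983, 0.183, -0.0]
ft_force: [-0.3, -0.0, -1.3]
finger_gap: 0.0237
```

Emit:
move_arm(increments=[[[0.2, 12, 0, 0, 0, 0, 20], [0.2, 24, 0, 0, 0, 0, 20], [0.2, 28, 0, 0, 0, 0, 20], [0.2, 28, 0, 0, 0, 0, 20], [0.2, 28, 0, 0, 0, 0, 20], [0.2, 28, 0, 0, 0, 0, 20], [0.2, 28, 0, 0, 0, 0, 20], [0.4, 28, 0, 0, 0, 0, 20], [0.4, 16.8, 0, 0, 0, 0, 20], [0, 0, 0, 0, 0, 3.9, 20]]])

```text
clock: 7.2
eef_pos: [0.5664, 0.1463, 0.1738]
ee_rot: [0.0, 0.989, 0.147, -0.001]
ft_force: [0.5, -0.1, -2.7]
finger_gap: 0.0244
```

Run:
```python
from h import *
import pickle
c=get_calibration("wrist"); im=grab_frame("wrist"); s=get_state()
print(s["eef_pos"],s["ee_rot"],s["ft_force"],s["finger_gap"],c)
pickle.dump(c,open("w3.pkl","wb"))
cv2.imwrite("pics/w3.png",cv2.resize(im,(800,600),interpolation=cv2.INTER_CUBIC))
```

```text
[0.56602146 0.14730217 0.17377583] [-1.09583124e-04  9.89226400e-01  1.46390501e-01 -9.68739525e-04] [-0.12932636 -0.48880229 -1.97930822] 0.02431819100524439 {'mtx': array([[297.36911594,   0.        , 258.15018167],
       [  0.        , 297.36911594, 191.42619807],
       [  0.        ,   0.        ,   1.        ]]), 'eye': array([0.6366772 , 0.16784398, 0.34886597]), 'orientation': array([ 0.1170883 ,  0.7950006 , -0.58890172, -0.08636628])}
```

View pics/w3.png

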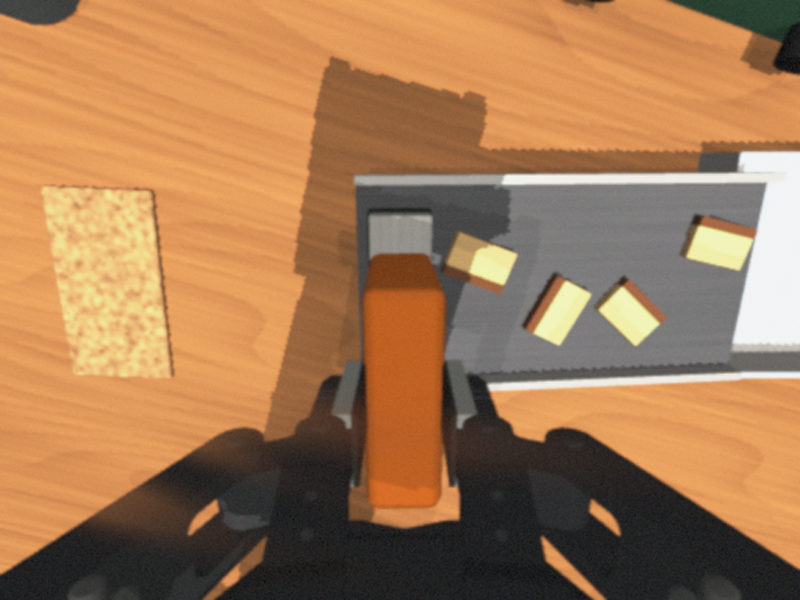

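Run:
```python
from h import *
import pickle
np.set_printoptions(precision=4,suppress=True)
c=pickle.load(open("w3.pkl","rb")); s=get_state(); T=rot(s["ee_rot"]);P=s["eef_pos"]
def m(p,z): return (pix(c,(np.array(p)+.5)/1.5625-.5,np.array(z)))
g=m([(366,290),(444,290),(439,506),(371,506)],[.2166]*4)
t=T.inv().apply(g-P);print("grip in tool",t[:,:2],t.mean(0))
b=m([(369,212),(432,212)],[.1738-.0522+.02]*2);print("block end in tool at z20",T.inv().apply(b-P))
for hh in(0,.005,.01):
    r=m([(356,178),(785,174),(490,388),(740,379)],[.08+hh,.08-hh,.08+.5*hh,.08-.75*hh])
    a=[np.degrees(np.arctan2(*(p-q)[[1,0]])) for p,q in((r[0],r[1]),(r[2],r[3]))]
    t=T.inv().apply(r-P);print(hh,t[:,:2],a,"tool yaw",np.degrees(2*np.arctan2(*s["ee_rot"][[2,1]])))
    e=np.array([np.cos(np.radians(17)),np.sin(np.radians(17)),0]);print((r[:2]@e).mean(),(r[2:]@e).mean())
g0=np.array([.5935,.053,0]);print(P@e,g0@e)
mt=m([(42,186),(153,188),(172,378),(74,376)],[.006]*4);print("mat",mt.mean(0))
```

```text
grip in tool [[ 0.0366 -0.0102]
 [ 0.0367  0.0129]
 [-0.0403  0.0132]
 [-0.0403 -0.0101]] [-0.0018  0.0014 -0.0428]
block end in tool at z20 [[ 0.0515 -0.0143  0.0321]
 [ 0.0516  0.0135  0.0321]]
0 [[ 0.0639 -0.0257]
 [ 0.0665  0.2143]
 [-0.0663  0.0566]
 [-0.0597  0.2156]] [np.float64(107.46194109753283), np.float64(109.21686086563469)] tool yaw 16.835624698924132
0.6491071820361793 0.5208000211134786
0.005 [[ 0.0641 -0.0252]
 [ 0.0664  0.2182]
 [-0.065   0.0561]
 [-0.0615  0.2186]] [np.float64(107.37810463518373), np.float64(108.05129960949074)] tool yaw 16.835624698924132
0.6491251691864532 0.5205170257388041
0.01 [[ 0.0642 -0.0247]
 [ 0.0663  0.2222]
 [-0.0637  0.0556]
 [-0.0634  0.2216]] [np.float64(107.29662656119494), np.float64(106.93412638676371)] tool yaw 16.835624698924132
0.6491431563367271 0.5202340303641297
0.5843560048092126 0.5830625730143666
mat [0.4818 0.3543 0.006 ]
```

Held and aligned. The scraper is about 2 mm off the centreline, so I'll correct that and go down close above the plate.

Emit:
move_arm(increments=[[[2, -3, 0, 0, 0, -0.3, 20], [0, 0, 6, 0, 0, 0, 20], [0, 0, 7, 0, 0, 0, 20], [0, 0, 7, 0, 0, 0, 20], [0, 0, 6, 0, 0, 0, 20], [0, 0, 5, 0, 0, 0, 20], [0, 0, 4, 0, 0, 0, 20], [0, 0, 3, 0, 0, 0, 20], [0, 0, 2, 0, 0, 0, 20], [0, 0, 0, 0, 0, 0, 20]]])

```text
clock: 8.25
eef_pos: [0.567, 0.1523, 0.1346]
ee_rot: [-0.0, 0.988, 0.152, -0.0]
ft_force: [1.0, -1.0, -2.2]
finger_gap: 0.0244
```

Emit:
move_arm(increments=[[[0, 0, 0.4, 0, 0, 0, 20], [0, 0, 0.4, 0, 0, 0, 20], [0, 0, 0.4, 0, 0, 0, 20], [0, 0, 0.4, 0, 0, 0, 20], [0, 0, 0.4, 0, 0, 0, 20], [0, 0, 0.4, 0, 0, 0, 20], [0, 0, 0.4, 0, 0, 0, 20], [0, 0, 0.2, 0, 0, 0, 20], [0, 0, 0, 0, 0, 0, 20], [0, 0, 0, 0, 0, 0, 20]]])

```text
clock: 9.25
eef_pos: [0.5671, 0.1524, 0.1318]
ee_rot: [0.0, 0.988, 0.152, 0.0]
ft_force: [-0.8, 0.1, -1.6]
finger_gap: 0.0241
```

Emit:
move_arm(increments=[[[0, 0, 0.4, 0, 0, 0, 20], [0, 0, 0.4, 0, 0, 0, 20], [0, 0, 0.4, 0, 0, 0, 20], [0, 0, 0.4, 0, 0, 0, 20], [0, 0, 0.4, 0, 0, 0, 20], [0, 0, 0.3, 0, 0, 0, 20], [0, 0, 0.2, 0, 0, 0, 20], [0, 0, 0, 0, 0, 0, 20], [0, 0, 0, 0, 0, 0, 20], [0, 0, 0, 0, 0, 0, 20]]])

```text
clock: 10.25
eef_pos: [0.5673, 0.1523, 0.1297]
ee_rot: [0.0, 0.988, 0.152, 0.0]
ft_force: [-1.5, 0.4, 3.0]
finger_gap: 0.0239
```

Contact at about 5 N. The edge touches at about z 78 mm, which gives a slope of about 0.08–0.09. I'll back off, tilt 4.6° to match, and press.

Emit:
move_arm(increments=[[[0, 0, -2, 0, 0, 0, 20], [0, 2.5, 0, 0, 0, 0, 20], [0, 2.5, 0, 2.3, 0, 0, 20], [0, 0, 0, 2.3, 0, 0, 20], [0, 0, 0, 0, 0, 0, 20], [0, 0, 1, 0, 0, 0, 20], [0, 0, 1, 0, 0, 0, 20], [0, 0, 1, 0, 0, 0, 20], [0, 0, 0.5, 0, 0, 0, 20], [0, 0, 0, 0, 0, 0, 20]]])

```text
clock: 11.25
eef_pos: [0.5687, 0.1479, 0.1286]
ee_rot: [-0.039, 0.988, 0.152, -0.006]
ft_force: [-2.1, -1.5, 3.9]
finger_gap: 0.0239
```

```bash
cat > st.py <<'E'
from h import *
s=get_state();T=rot(s["ee_rot"]);P=s["eef_pos"]
u=P+T.apply([-.0025,.0,.0522]); a=np.radians(17.2); d=u-[.5935,.053,.068]
G=R.from_euler("z",17.2,degrees=True)
n=T.apply([0,0,-1]);f=s["ft_force"]+[0,0,2.45]
print("t",s["clock"],"scraper in griddle mm",G.inv().apply(d)*1e3,"tilt up vec",G.inv().apply(n),"yaw",np.degrees(np.arctan2(*T.apply([1,0,0])[[1,0]])),"F",G.inv().apply(f),"M",s["moment"],s["finger_gap"])
E
python3 st.py
```

```text
t 11.25 scraper in griddle mm [  1.91431348 102.11007428   8.58882223] tilt up vec [-3.10304531e-05 -7.95431294e-02  9.96831425e-01] yaw 17.55306637545394 F [-2.48293444 -0.80196474  6.31876121] M [-0.49205116  0.4188418   0.02764006] 0.023921856832440143
```

Emit:
move_arm(increments=[[[0, 0.3, 0.5, 0.4, 0, 0.2, 20], [0, 0, 0.5, 0, 0, 0, 20], [0, 0, 0.5, 0, 0, 0, 20], [0, 0, 0.4, 0, 0, 0, 20], [0, 0, 0, 0, 0, 0, 20], [0, 0, 0, 0, 0, 0, 20], [0, 0, 0, 0, 0, 0, 20], [0, 0, 0, 0, 0, 0, 20], [0, 0, 0, 0, 0, 0, 20], [0, 0, 0, 0, 0, 0, 20]]])

```text
clock: 12.25
eef_pos: [0.5692, 0.1479, 0.1275]
ee_rot: [-0.043, 0.988, 0.151, -0.006]
ft_force: [-3.5, -1.0, 7.0]
finger_gap: 0.0241
```

```bash
python3 st.py
```

```text
t 12.25 scraper in griddle mm [  2.40162226 102.34937591   7.4645286 ] tilt up vec [-0.00102382 -0.08724903  0.99618601] yaw 17.332116553753195 F [-3.62895204  0.1105583   9.43378143] M [-0.36517688  0.53180314  0.11011388] 0.024147246484807584
```

Emit:
move_arm(increments=[[[-0.4, 1, 0.4, 0, 0, 0, 20], [-0.4, 3, 0.4, 0, 0, 0, 20], [-0.4, 5, 0, 0, 0, 0, 20], [-0.4, 5, 0, 0, 0, 0, 20], [0, 5, 0, 0, 0, 0, 20], [0, 5, 0, 0, 0, 0, 20], [0, 5, 0, 0, 0, 0, 20], [0, 5, 0, 0, 0, 0, 20], [0, 5, 0, 0, 0, 0, 20], [0, 5, 0, 0, 0, 0, 20]]])

```text
clock: 13.25
eef_pos: [0.5818, 0.108, 0.1239]
ee_rot: [-0.046, 0.988, 0.15, -0.004]
ft_force: [-1.8, 4.5, 8.6]
finger_gap: 0.0242
```

```bash
python3 st.py
```

```text
t 13.25 scraper in griddle mm [ 2.87199227 60.83689923  3.87111064] tilt up vec [-0.00559685 -0.09218032  0.9957266 ] yaw 17.232518097163577 F [-0.37853768  4.86931529 11.04205581] M [1.08974373 0.39830959 0.04741965] 0.02415784978084211
```

Emit:
move_arm(increments=[[[-0.2, 5, -0.05, 0, 0, 0, 20], [-0.2, 5, -0.05, 0, 0, 0, 20], [-0.2, 5, -0.05, 0, 0, 0, 20], [-0.2, 5, -0.05, 0, 0, 0, 20], [-0.2, 5, -0.05, 0, 0, 0, 20], [0, 5, -0.05, 0, 0, 0, 20], [0, 5, -0.05, 0, 0, 0, 20], [0, 5, -0.05, 0, 0, 0, 20], [0, 5, -0.05, 0, 0, 0, 20], [0, 5, -0.05, 0, 0, 0, 20]]])

```text
clock: 14.25
eef_pos: [0.5956, 0.0599, 0.1197]
ee_rot: [-0.046, 0.988, 0.15, -0.004]
ft_force: [-1.2, 3.9, 8.2]
finger_gap: 0.024
```

```bash
python3 st.py
```

```text
t 14.25 scraper in griddle mm [ 1.76801823 10.80028627 -0.28790298] tilt up vec [-0.00499364 -0.09174188  0.9957703 ] yaw 17.23783266769675 F [-0.04942134  4.06120245 10.66933012] M [ 1.05333737  0.36403715 -0.02027039] 0.02404966327884966
```

Emit:
move_arm(increments=[[[-0.1, 5, -0.03, 0, 0, 0, 20], [-0.1, 5, -0.03, 0, 0, 0, 20], [-0.1, 5, -0.03, 0, 0, 0, 20], [-0.1, 5, -0.03, 0, 0, 0, 20], [-0.1, 5, -0.03, 0, 0, 0, 20], [0, 5, -0.03, 0, 0, 0, 20], [0, 5, -0.03, 0, 0, 0, 20], [0, 5, -0.03, 0, 0, 0, 20], [0, 5, -0.03, 0, 0, 0, 20], [0, 5, -0.03, 0, 0, 0, 20]]])

```text
clock: 15.25
eef_pos: [0.6098, 0.0121, 0.1154]
ee_rot: [-0.046, 0.988, 0.15, -0.005]
ft_force: [-0.8, 3.5, 8.0]
finger_gap: 0.0243
```

```bash
python3 st.py
```

```text
t 15.25 scraper in griddle mm [  1.23508398 -39.11338437  -4.55152617] tilt up vec [-0.00458994 -0.09154317  0.99579053] yaw 17.244286439577394 F [ 0.23950023  3.540091   10.4351332 ] M [ 1.04820323  0.3770961  -0.02466302] 0.02429956223188663
```

Steady at about 11 N. I'll continue to about -85.

Emit:
move_arm(increments=[[[0, 5, 0, 0, 0, 0, 20], [0, 5, 0, 0, 0, 0, 20], [0, 5, 0, 0, 0, 0, 20], [0, 5, 0, 0, 0, 0, 20], [0, 5, 0, 0, 0, 0, 20], [0, 5, 0, 0, 0, 0, 20], [0, 5, 0, 0, 0, 0, 20], [0, 5, 0, 0, 0, 0, 20], [0, 5, 0, 0, 0, 0, 20], [0, 5, 0, 0, 0, 0, 20]]])

```text
clock: 16.25
eef_pos: [0.6246, -0.0355, 0.111]
ee_rot: [-0.045, 0.988, 0.15, -0.005]
ft_force: [-0.7, 3.6, 7.6]
finger_gap: 0.0243
```

```bash
python3 st.py
```

```text
t 16.25 scraper in griddle mm [  1.29770705 -89.0211569   -8.95023247] tilt up vec [-0.00437328 -0.09123182  0.99582008] yaw 17.253165876565298 F [ 0.43659263  3.60928019 10.03039526] M [ 1.09039449  0.33244036 -0.02998013] 0.024324645959893615
```

Emit:
move_arm(increments=[[[0, 3, 0.1, 0, 0, 0, 20], [0, 3, 0.1, 0, 0, 0, 20], [0, 3, 0.1, 0, 0, 0, 20], [0, 3, 0, 0, 0, 0, 20], [0, 3, 0, 0, 0, 0, 20], [0, 3, 0, 0, 0, 0, 20], [0, 3, 0, 0, 0, 0, 20], [0, 3, 0, 0, 0, 0, 20], [0, 2, 0, 0, 0, 0, 20], [0, 0, 0, 0, 0, 0, 20]]])

```text
clock: 17.25
eef_pos: [0.6326, -0.0607, 0.1086]
ee_rot: [-0.045, 0.988, 0.15, -0.004]
ft_force: [-1.1, 3.6, 7.6]
finger_gap: 0.024
```

```bash
python3 st.py
python3 - <<'E'
from h import *
im=grab_frame("wrist"); t=grab_frame("top"); s=grab_frame("scene")
a=np.hstack([cv2.resize(im,(400,300)),cv2.resize(t[90:210,180:340],(400,300))]);b=np.hstack([cv2.resize(s[160:280,170:350],(400,267)),np.zeros((267,400,3),np.uint8)])
cv2.imwrite("pics/m1.png",np.vstack([a,b]))
E
```

```text
t 17.25 scraper in griddle mm [   1.47015501 -115.47993774  -11.40674689] tilt up vec [-0.00466464 -0.08999322  0.99593145] yaw 17.25308396007483 F [ 0.04940813  3.72766326 10.04751776] M [ 0.82157187  0.32969603 -0.02326225] 0.023974518100924363
```

View pics/m1.png

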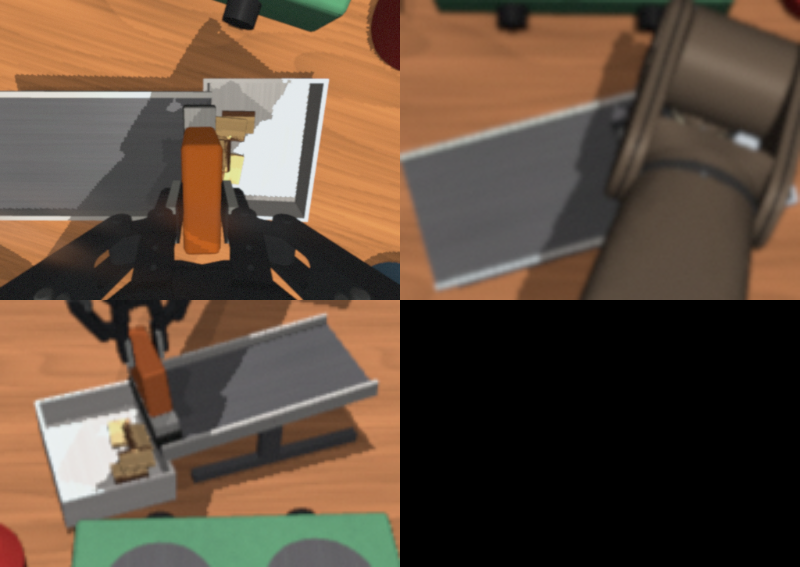

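The chips are in the tray, piled near its plate end, and the plate is clean. I'll lift, level, and look again once the arm is clear.

Emit:
move_arm(increments=[[[0, 0, -2, 0, 0, 0, 20], [0, 0, -5, 0, 0, 0, 20], [0, 0, -10, 0, 0, 0, 20], [0, 0, -14, 0, 0, 0, 20], [0, 0, -14, 0, 0, 0, 20], [0, 0, -14, 0, 0, 0, 20], [0, 0, -10, 0, 0, 0, 20], [0, 0, -5, -2.6, 0, 0, 20], [0, 0, 0, -2.5, 0, 0, 20], [0, 0, 0, 0, 0, 0, 20]]])

```text
clock: 18.4
eef_pos: [0.6328, -0.0677, 0.1812]
ee_rot: [0.001, 0.989, 0.151, 0.0]
ft_force: [-0.0, -0.6, -1.8]
finger_gap: 0.0242
```

Run:
```python
from h import *
s=get_state(); P=s["eef_pos"];T=rot(s["ee_rot"]);print(P,s["ee_rot"],s["ft_force"],T.as_matrix())
print("to mat, tool mm",T.inv().apply(np.array([.4817,.354,P[2]])-P)*1e3)
```

```text
[ 0.63278613 -0.06770274  0.18116999] [8.94470551e-04 9.88509967e-01 1.51152455e-01 4.24737218e-04] [-0.01005143 -0.60587516 -1.78094483] [[ 9.54305510e-01  2.98830657e-01  1.11011679e-03]
 [ 2.98832177e-01 -9.54304270e-01 -1.63998596e-03]
 [ 5.69311108e-04  1.89678626e-03 -9.99998039e-01]]
to mat, tool mm [ -18.16397968 -447.5818931    -0.85930982]
```

Emit:
move_arm(increments=[[[-1.3, -12, 0, 0, 0, 0, 20], [-1.3, -25, 0, 0, 0, 0, 20], [-1.3, -35, 0, 0, 0, 0, 20], [-1.3, -40, 0, 0, 0, 0, 20], [-1.3, -40, 0, 0, 0, 0, 20], [-1.3, -40, 0, 0, 0, 0, 20], [-1.3, -40, 0, 0, 0, 0, 20], [-1.3, -40, 0, 0, 0, 0, 20], [-1.3, -40, 0, 0, 0, 0, 20], [-1.3, -40, 0, 0, 0, 0, 20]]])

```text
clock: 19.4
eef_pos: [0.5143, 0.2653, 0.1795]
ee_rot: [0.0, 0.989, 0.15, -0.0]
ft_force: [0.3, -0.1, -2.4]
finger_gap: 0.0242
```

Emit:
move_arm(increments=[[[-1, -40, 0, 0, 0, 0, 20], [-1, -30, 0, 0, 0, 0, 20], [-1, -17, 0, 0, 0, 0, 20], [0, -8, 0, 0, 0, 0, 20], [0, 0, 0, 0, 0, 0, 20], [0, 0, 18, 0, 0, 0, 20], [0, 0, 22, 0, 0, 0, 20], [0, 0, 22, 0, 0, 0, 20], [0, 0, 18, 0, 0, 0, 20], [0, 0, 10, 0, 0, 0, 20]]])

```text
clock: 20.4
eef_pos: [0.4842, 0.3512, 0.0873]
ee_rot: [0.002, 0.989, 0.15, -0.002]
ft_force: [-0.5, 0.2, -2.4]
finger_gap: 0.024
```

Run:
```python
from h import *
s=get_state(); P=s["eef_pos"];T=rot(s["ee_rot"]);print(P,s["ee_rot"],s["ft_force"])
print("to mat, tool mm",T.inv().apply(np.array([.4817,.354,P[2]])-P)*1e3)
t=grab_frame("top"); c=grab_frame("scene"); w=grab_frame("wrist")
a=np.hstack([cv2.resize(t[90:210,180:340],(400,300)),cv2.resize(c[190:265,180:280],(400,300))])
cv2.imwrite("pics/m2.png",np.vstack([a,np.hstack([cv2.resize(w,(400,300)),cv2.resize(c[120:240,330:490],(400,300))])]))
```

```text
[0.4841737  0.3512027  0.08734178] [ 0.00161009  0.98873804  0.1496399  -0.00154868] [-0.46102923  0.16426786 -2.36537238]
to mat, tool mm [-1.53517005 -3.4040144  -0.00381923]
```

View pics/m2.png

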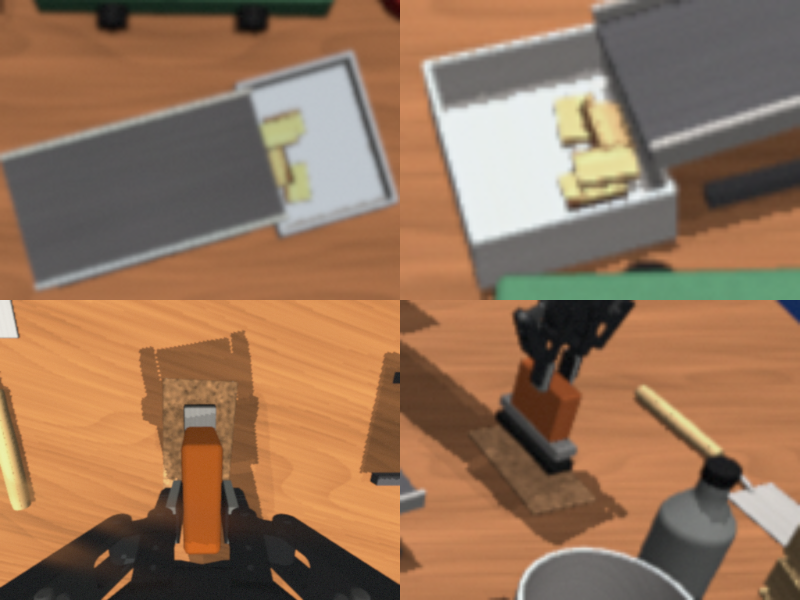

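All four chips lie in the tray and the scraper is over the mat. I'll lower it gently.

Emit:
move_arm(increments=[[[0, -3, 5, 0, 0, 0, 20], [0, 0, 7, 0, 0, 0, 20], [0, 0, 6, 0, 0, 0, 20], [0, 0, 3.5, 0, 0, 0, 20], [0, 0, 2, 0, 0, 0, 20], [0, 0, 1.5, 0, 0, 0, 20], [0, 0, 1, 0, 0, 0, 20], [0, 0, 1, 0, 0, 0, 20], [0, 0, 0.5, 0, 0, 0, 20], [0, 0, 0, 0, 0, 0, 20]]])

```text
clock: 21.55
eef_pos: [0.4836, 0.3561, 0.0619]
ee_rot: [0.001, 0.989, 0.151, 0.0]
ft_force: [-0.0, 0.5, -2.8]
finger_gap: 0.0242
```

Emit:
move_arm(increments=[[[0, 0, 0.5, 0, 0, 0, 20], [0, 0, 0.5, 0, 0, 0, 20], [0, 0, 0.5, 0, 0, 0, 20], [0, 0, 0.5, 0, 0, 0, 20], [0, 0, 0.4, 0, 0, 0, 20], [0, 0, 0.3, 0, 0, 0, 20], [0, 0, 0, 0, 0, 0, 20], [0, 0, 0, 0, 0, 0, 20], [0, 0, 0, 0, 0, 0, 20], [0, 0, 0, 0, 0, 0, 20]]])

```text
clock: 22.55
eef_pos: [0.4836, 0.3561, 0.0592]
ee_rot: [0.001, 0.989, 0.151, 0.0]
ft_force: [0.4, -1.0, -1.8]
finger_gap: 0.0239
```

Emit:
move_arm(increments=[[[0, 0, 0.4, 0, 0, 0, 20], [0, 0, 0.4, 0, 0, 0, 20], [0, 0, 0.3, 0, 0, 0, 20], [0, 0, 0, 0, 0, 0, 20], [0, 0, 0, 0, 0, 0, 20], [0, 0, 0, 0, 0, 0, 20], [0, 0, 0, 0, 0, 0, 20], [0, 0, 0, 0, 0, 0, 20], [0, 0, 0, 0, 0, 0, 20], [0, 0, 0, 0, 0, 0, 20]]])

```text
clock: 23.55
eef_pos: [0.4837, 0.3562, 0.0583]
ee_rot: [0.001, 0.989, 0.151, 0.0]
ft_force: [-0.3, -0.4, 3.1]
finger_gap: 0.024
```

Contact with the mat, so I'll release and then withdraw.

Emit:
move_arm(increments=[[[0, 0, 0, 0, 0, 0, 40], [0, 0, 0, 0, 0, 0, 60], [0, 0, 0, 0, 0, 0, 85], [0, 0, 0, 0, 0, 0, 85], [0, 0, 0, 0, 0, 0, 85], [0, 0, 0, 0, 0, 0, 85], [0, 0, 0, 0, 0, 0, 85], [0, 0, 0, 0, 0, 0, 85], [0, 0, 0, 0, 0, 0, 85], [0, 0, 0, 0, 0, 0, 85]]])

```text
clock: 24.55
eef_pos: [0.4836, 0.3561, 0.0581]
ee_rot: [0.001, 0.989, 0.151, 0.0]
ft_force: [0.7, -0.3, 0.2]
finger_gap: 0.0852
```

Emit:
move_arm(increments=[[[0, 0, -5, 0, 0, 0, 85], [0, 0, -12, 0, 0, 0, 85], [0, 0, -18, 0, 0, 0, 85], [0, 0, -20, 0, 0, 0, 85], [0, 0, -20, 0, 0, 0, 85], [0, 0, -20, 0, 0, 0, 85], [0, 0, -20, 0, 0, 0, 85], [0, 0, -15, 0, 0, 0, 85], [0, 0, 0, 0, 0, 0, 85], [0, 0, 0, 0, 0, 0, 85]]])

```text
clock: 25.55
eef_pos: [0.4835, 0.3563, 0.1883]
ee_rot: [0.001, 0.989, 0.151, 0.0]
ft_force: [0.1, -0.1, -0.5]
finger_gap: 0.085
```

Run:
```python
from h import *
import pickle
s=get_state();print(s["eef_pos"],s["ft_force"],s["finger_gap"])
cw=get_calibration("wrist");pickle.dump(cw,open("w4.pkl","wb"))
w=grab_frame("wrist");t=grab_frame("top"); c=grab_frame("scene")
a=np.hstack([cv2.resize(t[90:210,180:340],(400,300)),cv2.resize(c[190:265,180:280],(400,300))])
cv2.imwrite("pics/m3.png",np.vstack([a,np.hstack([cv2.resize(w,(400,300)),cv2.resize(c[120:240,330:490],(400,300))])]))
```

```text
[0.48350269 0.35629234 0.18827293] [ 0.05916047 -0.10178053 -0.53030168] 0.08503005682055592
```

View pics/m3.png

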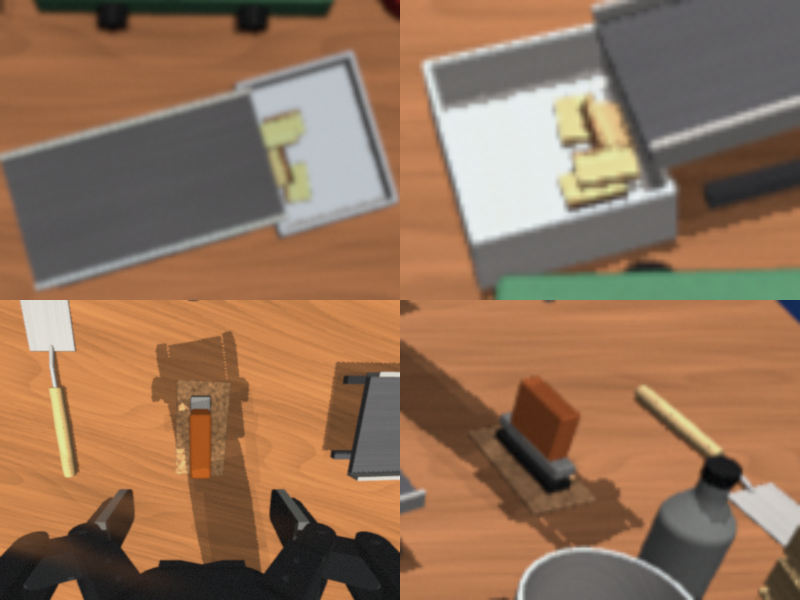

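The scraper stands upright in the middle of its mat, all four chips are at rest in the tray (nothing shifted between the two pictures), and the gripper is clear.

```bash
python3 -c "
from plant import *
print(hand_in())"
```

```text
the job is handed in; nothing more can be done
None
```

I took the scraper, felt for the plate and wiped it clear. The scraper is back on its mat, and I handed the job in at about 25.7 s of the 61 s allowed. No verdict was reported.

- **Slope:** the first touch at the high end gave about 0.08–0.09 rad. Heights along the wipe gave about 0.082, after I allowed for a vertical offset of about 1.4 mm. I tilted the scraper about 0.09 rad to match.
- **Pressing:** I pressed at y ≈ +102 mm and wiped to y ≈ −115 mm. The wrist force, corrected for the scraper's weight, read about 9.4 N at the high end and 10–11 N along the wipe. Friction brought the total to about 12 N. These are readings at the end of each call, so brief peaks between them were not seen.
- **Final pictures:** the plate is empty and all four chips lie in the tray, bunched near the plate end with some overlapping. They had not moved between two pictures about 5 s apart. The scraper stands upright near the mat's centre by eye, and the gripper is open and clear above it at TCP height 0.188 m.
- **Not checked:** I did not measure the mug again at the end. The arm passed well above it only once, at the start.

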